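Put back a paint block and snap the palette's lid on

TASK

Put the loose paint block from the tile back into the empty well of the white paint palette, flat on the bottom. Then set the blue lid on and push it straight down over the two orange snap hooks until both ends click and stay down by themselves against the rubber seal. Press by feel, firmly but never with more than 25 N, or the thin plastic cracks, and leave everything else on the table alone.

Things in the scene. Friction and masses are not known exactly. Their poses are not given: they have to be found in the camera images.
- palette: white plastic paint palette, 216 mm long: tray with three wells in a row and an upright orange snap hook beyond each end. It stands on a soft grey foam pad, its underside 17 to 26 mm above the table (differs), and stays put sideways, but sinks straight down by a few mm under a firm push and comes back up. Origin: centre of its underside; x across, y along the row of wells, z up
- well_a (a point): middle of the floor of the -y well of the palette (palette y = -54 mm). Round well, 48 mm wide, 8 mm deep; its floor is 6 mm, its rim 14 mm above the palette's underside; a seated block stands 11 mm proud of the rim, 8 mm proud of the seal. Wells are 54 mm apart, so there is room for fingers only across the palette (on the block's +x and -x sides), above the seal
- well_b (a point): middle of the floor of the middle well of the palette (palette y = 0 mm). Round well, 48 mm wide, 8 mm deep; its floor is 6 mm, its rim 14 mm above the palette's underside; a seated block stands 11 mm proud of the rim, 8 mm proud of the seal. Wells are 54 mm apart, so there is room for fingers only across the palette (on the block's +x and -x sides), above the seal
- well_c (a point): middle of the floor of the +y well of the palette (palette y = +54 mm). Round well, 48 mm wide, 8 mm deep; its floor is 6 mm, its rim 14 mm above the palette's underside; a seated block stands 11 mm proud of the rim, 8 mm proud of the seal. Wells are 54 mm apart, so there is room for fingers only across the palette (on the block's +x and -x sides), above the seal
- hook_p (a point): foot of the +y snap hook at rim height (palette 0, +95, 14 mm): a springy orange upright, 16 mm wide (x), 4 mm thick, its top (10 x 1.5 mm) 16 mm above the rim. Its nose overhangs outward (to +y) by 4 mm, flat underside 5.5 mm above the rim, sloped on top. Pushed from above by the lid it leans towards the wells, then springs back with a click over the lid's tongue
- hook_n (a point): the same for the -y snap hook (palette 0, -95, 14 mm), mirrored: its nose overhangs to -y. Each hook leans over under roughly 3 to 5 N of push while the lid goes from about 12 to 6 mm above home, and springs back over the tongue when the lid is 1.5 mm from home; by then the seal makes the push about 14 to 18 N for both ends together
- lid: blue plastic lid, about 90 g, right way up on the table: cover 62 x 168 mm, 17 mm high, hollow below, with a slotted tongue at each end, 212 mm long overall. Origin: centre of its underside; y along its length, z up. Either end fits either hook. Home: origin 14 mm above the palette's, same centre and direction. Let go, the seal lifts it 1.5 mm against the hooks; an unlatched end rises 3 mm or more
- tray: the palette's tray, 62 x 168 x 14 mm; fixed to the palette, same origin and axes. Along its rim runs a soft black rubber seal standing 3 mm above the rim, which the lid must squash: about 10 N at first touch, about 18 N when the lid is down on the rim
- clips: the low tongues at the palette's ends with their orange hooks; fixed to the palette, same origin and axes
- lid_grip (a point): middle of the lid's ridge handle, 26 mm above the lid's underside. The ridge is 12 mm wide (x), 70 mm long (y) and stands 18 mm above the cover's top face
- lid_p (a point): underside of the lid at its +y slot (lid 0, +95, 0 mm). The tongue is 4 mm thick and 36 mm wide; its slot is 19 mm wide (x) and 8.2 mm long (90 to 98.2 mm from the lid's middle)
- lid_n (a point): the same at the lid's -y slot (lid 0, -95, 0 mm)
- red_block_center (a point): round dry paint block, red disc, 44 mm diameter, 19 mm thick, 45 g; this point is its middle (9.5 mm above its underside). Two of the three blocks stand in wells of the palette, the third lies loose on the tile (the empty well differs from time to time)
- yellow_block_center (a point): round dry paint block, yellow disc, 44 mm diameter, 19 mm thick, 45 g; this point is its middle (9.5 mm above its underside). Two of the three blocks stand in wells of the palette, the third lies loose on the tile (the empty well differs from time to time)
- green_block_center (a point): round dry paint block, green disc, 44 mm diameter, 19 mm thick, 45 g; this point is its middle (9.5 mm above its underside). Two of the three blocks stand in wells of the palette, the third lies loose on the tile (the empty well differs from time to time)
- tile: blue glazed tile 70 x 70 x 4 mm fixed on the table, the loose paint block lies on it. Origin: centre of its underside
- paint_jar: bystander: jar of magenta paint, 52 mm wide, 62 mm high; origin under its centre
- water_cup: bystander: clear cup, 72 mm wide, 85 mm high; origin under its centre
- tape_roll: bystander: roll of tape lying flat, 84 mm wide, 24 mm high; origin under its centre
- brush: bystander: paint brush lying flat, 180 mm long, 9 mm high; origin under its middle, x along it
- glue_stick: bystander: yellow glue stick standing up, 28 mm wide, 85 mm high; origin under its centre
- paint_puck: bystander: violet paint tub with a white lid, 62 mm wide, 28 mm high; origin under its centre

How it is judged:
On the way, in this order (a step that is already met when the one before it is completed fails the run):
1. the loose block lies in the empty well, so that all three wells are filled (((horizontal distance between red_block_center and well_a below 0.004 m and z of red_block_center in the frame of palette below 0.0175 m) or (horizontal distance between yellow_block_center and well_a below 0.004 m and z of yellow_block_center in the frame of palette below 0.0175 m) or (horizontal distance between green_block_center and well_a below 0.004 m and z of green_block_center in the frame of palette below 0.0175 m)) and ((horizontal distance between red_block_center and well_b below 0.004 m and z of red_block_center in the frame of palette below 0.0175 m) or (horizontal distance between yellow_block_center and well_b below 0.004 m and z of yellow_block_center in the frame of palette below 0.0175 m) or (horizontal distance between green_block_center and well_b below 0.004 m and z of green_block_center in the frame of palette below 0.0175 m)) and ((horizontal distance between red_block_center and well_c below 0.004 m and z of red_block_center in the frame of palette below 0.0175 m) or (horizontal distance between yellow_block_center and well_c below 0.004 m and z of yellow_block_center in the frame of palette below 0.0175 m) or (horizontal distance between green_block_center and well_c below 0.004 m and z of green_block_center in the frame of palette below 0.0175 m))), for 0.2 s.
2. the lid is down on the palette's rim with both hooks clicked over its tongues (z of each of lid_p, lid_n in the frame of palette below 0.0166 m and ((horizontal distance between lid_p and hook_p below 0.006 m and horizontal distance between lid_n and hook_n below 0.006 m) or (horizontal distance between lid_p and hook_n below 0.006 m and horizontal distance between lid_n and hook_p below 0.006 m))), for 0.2 s.
At the end, for the whole second after the job is handed in: A block in each well (within 4 mm of its middle from above, underside within 2 mm of its floor); both ends of the lid within 2.6 mm above the palette's rim (under the hooks' noses) and 6 mm of the hooks from above; the lid at rest and let go (all of step 1 and all of step 2 and linear speed of lid below 0.01 m/s and contact force between lid and the fingers below 0.1 N); the robot touches nothing.
It fails at once if the lid is pressed with more than 27 N on the palette's rim and seal, or on its hooks (contact force between lid and tray above 27 N or contact force between lid and clips above 27 N).
It fails at once if a bystander (paint jar, water cup, tape roll, brush, glue stick or violet tub) is shifted by more than 30 mm (distance of any of paint_jar, water_cup, tape_roll, brush, glue_stick, paint_puck from where it was at the start of the episode above 0.03 m).
It also fails if it takes over 69 s, if anything falls off the work surface, if the arm or the gripper's body presses on something with over 40 N, if the wrist force passes 120 N, or if a joint passes its speed limit or range.

ROBOT

A 7-joint arm with a two-finger parallel gripper is mounted at the origin on the work surface. World frame = base frame: x ahead of the robot, y to its left, z up, the work surface at z = 0. Lengths are in m, angles in rad, forces in N, time in s.
With the tool pointing down it reaches from about 0.425 to 0.925 m from the base axis. Payload 6.8 kg.
Tool frame: the origin (TCP) lies midway between the tips of the shut fingers; the grasp point (between the pads) lies 19 mm behind it; z points along the fingers, y is the line along which they close (so a half turn about z gives the same grasp; the last joint's range is limited). The gripper opens to 85 mm and grips with 20 to 120 N. Pads are 22 mm wide; open, the fingers measure 114 mm over their backs; the gripper's body (76 mm by 85 mm) begins 54 mm behind the grasp point. The pads swing forward as they close: fully open they stand 13 mm farther back than shut.
Start: joints at [-1.381, 0.477, 0.022, 1.555, -0.011, 1.109, -0.083], TCP at [0.198, 0.645, 0.231] pointing down, gripper open.
Joint ranges: [-2.96, 2.96], [-0.34, 2.1], [-1.41, 1.46], [0.24, 2.44], [-1.37, 4.51], [0.17, 1.92], [-2.96, 2.96]. Speed limits (rad/s): [2.39, 2.39, 3.14, 3.14, 3.14, 3.14, 3.14].

INTERFACE

Orientations are given as a unit quaternion [w, x, y, z].
In Python, from station import * gives the robot as it stands. The module is installed in compiled form; this text tells all that it offers.
- The arm moves only by the shell command python3 -m jog 'ROWS' [OPENING] [FORCE]. ROWS is JSON, a list of rows, each an object of numbers: "x", "y", "z": the shift along the tool's x, y, z in m; "ax", "ay", "az": the turn, a rotation vector about the tool's x, y, z in rad. In form: [{"x": .., "y": .., "z": .., "ax": .., "ay": .., "az": ..}, ...]. A call has 1 to 12 rows; each row is the pose to reach, as a shift and turn from the pose commanded when the call began, along the tool's axes at that moment; what a row does not reach only later rows make up. A row lasts 1/10 s, in which the tool goes at most 50 mm and 8.59 degrees, less where a joint would pass 70% of its speed; a pose out of reach is approached as far as the arm can. A call with a gripper value outside its range is refused whole. OPENING is the opening, from 0 (shut) to 1 (fully open), set as the call begins (- or left out, the last holds). The fingers move at their own pace and stop on an object; FORCE is the grip in N (left out, the last holds). Time passes only in rows, so rows that repeat a pose let the fingers close. It gives the time, the measured TCP pose, the force, the opening and the grip force at its end, in the units of the state.
- get_obs(): the state, without advancing time (a new reading comes with each control period).
- read_camera(name): name is "side" or "top" or "wrist"; returns the picture (420x560x3 uint8, red, green, blue); there is no depth.
- camera_params(name): a dict with "K" (3x3 intrinsics, pixels), "origin" and "attitude" of the camera in the world. Camera axes: x right, y up, looking along -z (the intrinsics and any distortion apply to the point x, -y, -z); pixel columns grow to the right and rows downward; lengths in m; the calibration is good to about 2 mm. A picture is of the moment at which its call begins: read the wrist's pose just before it. camera_params takes no time and is no camera call; for the wrist camera it gives the pose at the moment of the call.
- hand_in(): hands the job in; it is judged then, once.
The state is a dict: "t": time; "q": joint angles; "joint_vel": joint speeds; "joint_torque": joint torques, N m; "eef_pos": TCP position; "tool_rot": TCP orientation; "contact_force": force on the tool from outside, world axes, zero at the start; "torque": the same for the moment, N m; "gripper_width": opening from 0.0 (shut) to 1.0 (fully open); "grasp_force": force on a finger pad.
Only numpy, scipy, OpenCV 4.12 (cv2) and the standard library are available. Lean on these libraries where they do the work, as an engineer would, in place of code of your own. Each camera call takes 0.05 s, during which the arm holds its last target. There are 200 camera calls.

## Working session

There is one attempt and no reset: what is moved stays moved. The work goes in short steps, Python scripts to look and compute and a shell command to move; the robot and the scene stay as the last step left them, time stands still between calls to the robot, and variables do not carry over. Pictures are saved under pics/ and viewed, at most 10 in all, crops included, and the job is handed in when it is done.

```bash
mkdir -p pics; python3 - <<'E'
from station import *
import cv2,json
o=get_obs();print({k:o[k] for k in('t','eef_pos','tool_rot','gripper_width','contact_force')})
for n in('top','side'):
    cv2.imwrite(f'pics/{n}0.png',read_camera(n)[:,:,::-1]);print(n,camera_params(n))
print(camera_params('wrist'))
E
```

```text
{'t': 0.0, 'eef_pos': array([0.19789539, 0.64473634, 0.23031965]), 'tool_rot': array([-7.79872773e-05,  1.48329915e-01,  9.88937517e-01, -9.04579686e-04]), 'gripper_width': 0.9970542443989441, 'contact_force': array([0.37525014, 0.05295832, 0.50036167])}
top {'K': array([[416.21068846,   0.        , 279.80533085],
       [  0.        , 416.21068846, 207.05176022],
       [  0.        ,   0.        ,   1.        ]]), 'origin': array([ 0.38060582, -0.00444001,  0.90614236]), 'attitude': array([-0.69605609, -0.0695681 ,  0.05977011,  0.71210514])}
side {'K': array([[416.16219108,   0.        , 283.79214654],
       [  0.        , 416.16219108, 209.29386117],
       [  0.        ,   0.        ,   1.        ]]), 'origin': array([0.24465238, 0.52135022, 0.74465047]), 'attitude': array([-0.23499622, -0.08294363,  0.34633066,  0.9044071 ])}
{'K': array([[338.8360195 ,   0.        , 277.39110911],
       [  0.        , 338.8360195 , 206.37469331],
       [  0.        ,   0.        ,   1.        ]]), 'origin': array([0.12118948, 0.66869998, 0.37277506]), 'attitude': array([ 0.793892  , -0.12711252, -0.09278186,  0.58734097])}
```

View pics/top0.png

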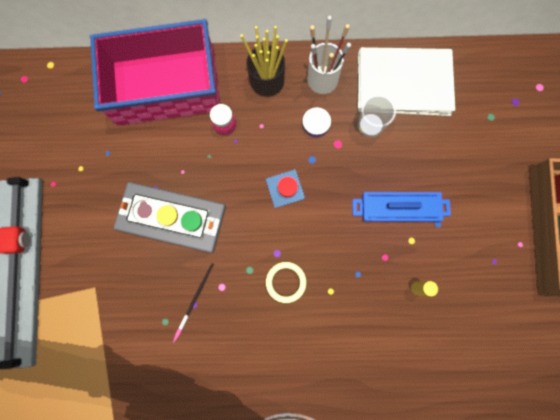

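View pics/side0.png

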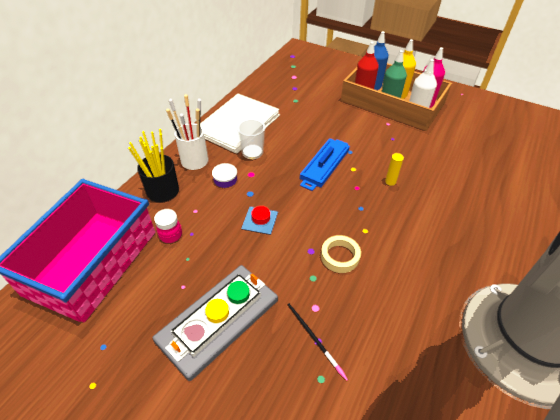

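The top picture shows the palette around (170,217), with its empty well at the left (144,210), and yellow (167,215) and green (191,220) seated. The red block is on the tile at (288,187). The lid is centred near (404,206) with its tongues at (357,207) and (450,207). The side picture agrees.

```bash
cat > h.py <<'E'
from station import *
import numpy as np,cv2
from scipy.spatial.transform import Rotation as R
def rot(q): return R.from_quat(np.roll(q,-1))
def px2w(p,u,v,z):
    K=p['K'];d=rot(p['attitude']).apply([(u-K[0,2])/K[0,0],-(v-K[1,2])/K[1,1],-1]);o=p['origin']
    return o+d*(z-o[2])/d[2]
def w2px(p,X):
    c=rot(p['attitude']).inv().apply(np.asarray(X)-p['origin']);K=p['K']
    return K[0,2]-K[0,0]*c[0]/c[2],K[1,2]+K[1,1]*c[1]/c[2]
def shift(X,yaw=None):
    """tool-frame shift to world target TCP X, and az so that tool y axis aligns with world yaw (mod pi)"""
    o=get_obs();r=rot(o['tool_rot']);s=r.inv().apply(np.asarray(X)-o['eef_pos'])
    y=r.apply([0,1,0]);cur=np.arctan2(y[1],y[0]);out=[s.round(4),'cur yaw_y',round(np.degrees(cur),2)]
    if yaw is not None:
        d=(yaw-cur+np.pi/2)%np.pi-np.pi/2; out+=['az',round(-d,4)]
    return out
E
python3 - <<'E'
from h import *
p=camera_params('top')
for n,u,v,z in [('red',288,187,.023),('well',144,210,.03),('yel',167,215,.046),('grn',191,220,.046),('lidc',404,206,.035),('lid-',357,207,.004),('lid+',450,207,.004),('hookL',125,206,.05),('hookR',210,225,.05)]:
    print(n,px2w(p,u,v,z).round(3))
print(w2px(camera_params('side'),px2w(p,288,187,.023)))
print(shift([0,0,0]), rot(get_obs()['tool_rot']).as_matrix().round(3))
c=camera_params('wrist');print(rot(get_obs()['tool_rot']).inv().apply(c['origin']-get_obs()['eef_pos']), rot(get_obs()['tool_rot']).inv().apply(rot(c['attitude']).apply([0,0,-1])))
E
```

```text
red [ 0.588 -0.013  0.023]
well [0.544 0.298 0.03 ]
yel [0.529 0.243 0.046]
grn [0.517 0.193 0.046]
lidc [ 0.538 -0.257  0.035]
lid- [ 0.544 -0.163  0.004]
lid+ [ 0.539 -0.366  0.004]
hookL [0.55  0.332 0.05 ]
hookR [0.505 0.152 0.05 ]
(np.float64(261.0420609077528), np.float64(212.2994303090321))
[array([ 0.    , -0.6741,  0.2315]), 'cur yaw_y', np.float64(72.94)] [[-0.956  0.293 -0.   ]
 [ 0.293  0.956 -0.002]
 [-0.    -0.002 -1.   ]]
[ 8.03235028e-02  1.15952696e-04 -1.42346666e-01] [-3.10752812e-01 -1.71911972e-04  9.50490747e-01]
```

```bash
python3 -c "
from h import *
print(shift([.588,-.013,.16],np.radians(-14)))"
```

```text
[array([-0.5659, -0.5143,  0.0713]), 'cur yaw_y', np.float64(72.94), 'az', np.float64(1.5174)]
```

```bash
R='';python3 -m jog '[{"x":-0.035,"y":-0.032,"az":0.12},{"x":-0.07,"y":-0.064,"az":0.24},{"x":-0.105,"y":-0.096,"az":0.36},{"x":-0.14,"y":-0.127,"az":0.48},{"x":-0.175,"y":-0.159,"az":0.6},{"x":-0.21,"y":-0.191,"az":0.72},{"x":-0.245,"y":-0.223,"az":0.84},{"x":-0.28,"y":-0.255,"az":0.96},{"x":-0.315,"y":-0.287,"az":1.08},{"x":-0.35,"y":-0.319,"az":1.2},{"x":-0.385,"y":-0.351,"az":1.32},{"x":-0.4,"y":-0.364,"az":1.4}]'
python3 -c "
from h import *
print(shift([.588,-.013,.16],np.radians(-14)))"
```

```text
[array([-0.5659, -0.5143,  0.0713]), 'cur yaw_y', np.float64(72.94), 'az', np.float64(1.5174)]validation failed for argument at $[0]...
```

```bash
python3 -m jog '[{"x":-0.035,"y":-0.032,"z":0,"ax":0,"ay":0,"az":0.12},{"x":-0.07,"y":-0.064,"z":0,"ax":0,"ay":0,"az":0.24},{"x":-0.105,"y":-0.096,"z":0,"ax":0,"ay":0,"az":0.36},{"x":-0.14,"y":-0.127,"z":0,"ax":0,"ay":0,"az":0.48},{"x":-0.175,"y":-0.159,"z":0,"ax":0,"ay":0,"az":0.6},{"x":-0.21,"y":-0.191,"z":0,"ax":0,"ay":0,"az":0.72},{"x":-0.245,"y":-0.223,"z":0,"ax":0,"ay":0,"az":0.84},{"x":-0.28,"y":-0.255,"z":0,"ax":0,"ay":0,"az":0.96},{"x":-0.315,"y":-0.287,"z":0,"ax":0,"ay":0,"az":1.08},{"x":-0.35,"y":-0.319,"z":0,"ax":0,"ay":0,"az":1.2},{"x":-0.385,"y":-0.351,"z":0,"ax":0,"ay":0,"az":1.32},{"x":-0.4,"y":-0.364,"z":0,"ax":0,"ay":0,"az":1.4}]'
python3 -c "
from h import *
print(shift([.588,-.013,.16],np.radians(-14)))"
```

```text
t: 1.3
eef_pos: [0.4753, 0.175, 0.2314]
tool_rot: [0.001, 0.754, 0.657, -0.0]
contact_force: [-0.6, 0.7, -0.5]
gripper_width: 1.002
grasp_force: 0.0
[array([-0.1707,  0.1374,  0.0717]), 'cur yaw_y', np.float64(-7.87), 'az', np.float64(0.107)]
```

```bash
python3 -m jog '[{"x":0.04,"y":0.03,"z":-0.01,"ax":0,"ay":0,"az":0.1},{"x":0.05,"y":0.05,"z":-0.01,"ax":0,"ay":0,"az":0.1},{"x":0.05,"y":0.05,"z":-0.01,"ax":0,"ay":0,"az":0.1},{"x":0.05,"y":0.05,"z":-0.01,"ax":0,"ay":0,"az":0.1}]'
python3 -c "
from h import *
import json
print(get_obs()['eef_pos']);p=camera_params('wrist');i=read_camera('wrist')
cv2.imwrite('pics/w1.png',cv2.resize(i,(800,600))[:,:,::-1])
import pickle;pickle.dump(p,open('w1.pkl','wb'))
print(shift([.588,-.013,.16],np.radians(-14)))"
```

```text
t: 1.7
eef_pos: [0.5293, 0.2228, 0.2406]
tool_rot: [0.0, 0.783, 0.622, -0.001]
contact_force: [-0.8, -0.1, -0.3]
gripper_width: 0.999
grasp_force: 0.0
[0.52925356 0.22283205 0.24058951]
[array([-0.216 ,  0.1109,  0.0808]), 'cur yaw_y', np.float64(-13.03), 'az', np.float64(0.017)]
```

View pics/w1.png

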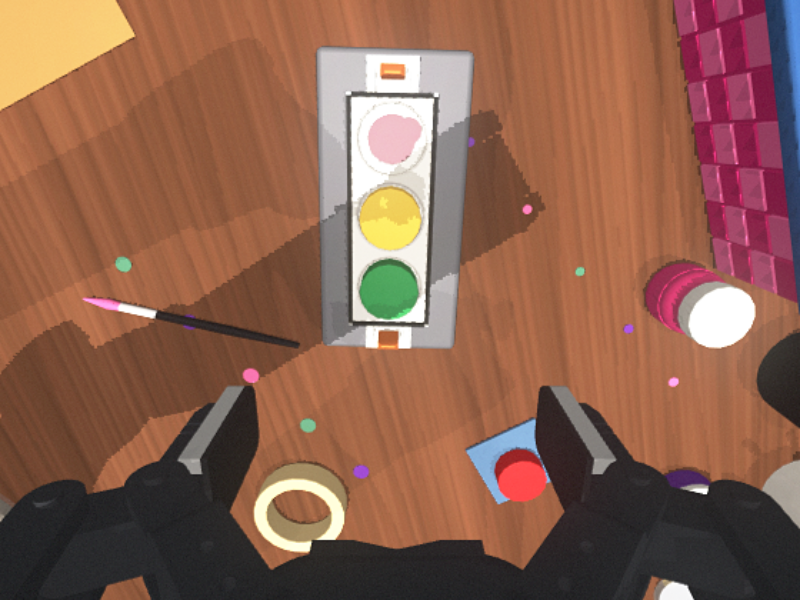

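Wrist view, 800-px scale: the empty well is centred at (392,137), the yellow top at (390,218) and the green top at (389,289). The hooks are at (392,71) and (388,339). The outer seal corners are (348,94), (437,94), (350,324) and (427,324), and the red block's top is near (521,473).

```bash
python3 - <<'E'
from h import *
import pickle
from scipy.optimize import least_squares
p=pickle.load(open('w1.pkl','rb'));t=camera_params('top')
# left in image = tool -y ; x_pal along tool y (right), y_pal along image up
W=[((0,54,14),(392,137)),((0,0,25),(390,218)),((0,-54,25),(389,289)),((0,96,29),(392,71)),((0,-96,29),(388,339)),((-30.5,83.5,17),(348,94)),((30.5,83.5,17),(437,94)),((-30.5,-83.5,17),(350,324)),((30.5,-83.5,17),(427,324))]
s=560/800
def f(v,ww=True):
    r=R.from_euler('z',v[2]);e=[]
    for X,u in W: e+=list(np.array(w2px(p,r.apply(np.array(X)/1000)+[v[0],v[1],v[3]]))-(np.array(u)+.5)*s+.5)
    return np.array(e)
q=least_squares(f,[.528,.243,-.24,.02],loss='soft_l1');v=q.x
print(v,np.degrees(v[2]));print(f(v).reshape(-1,2).round(1))
r=R.from_euler('z',v[2]);
for y in(54,0,-54):print(y,r.apply([0,y/1e3,0])[:2]+v[:2], w2px(t,r.apply([0,y/1e3,.025])+[v[0],v[1],v[3]]))
print('red',px2w(p,521*s,473*s,.023))
E
```

```text
[ 0.52946606  0.24745814 -0.24637747  0.00981165] -14.116388939356499
[[-0.3  1.3]
 [ 0.1 -0.1]
 [ 0.   0.3]
 [ 0.3  0.1]
 [ 0.1  2.6]
 [-0.4 -1.1]
 [ 0.   0.2]
 [-0.  -1.9]
 [ 0.2 -0.9]]
54 [0.54263625 0.29982746] (np.float64(142.3806835438776), np.float64(210.1116135186485))
0 [0.52946606 0.24745814] (np.float64(166.61683438397756), np.float64(215.61194674636172))
-54 [0.51629587 0.19508882] (np.float64(191.01833163603305), np.float64(221.14980492470605))
red [ 0.59058021 -0.00189533  0.023     ]
```

```bash
python3 -m jog '[{"x":-0.044,"y":0.023,"z":0,"ax":0,"ay":0,"az":0.017},{"x":-0.088,"y":0.046,"z":0.02,"ax":0,"ay":0,"az":0.017},{"x":-0.132,"y":0.069,"z":0.04,"ax":0,"ay":0,"az":0.017},{"x":-0.176,"y":0.09,"z":0.06,"ax":0,"ay":0,"az":0.017},{"x":-0.216,"y":0.11,"z":0.08,"ax":0,"ay":0,"az":0.017},{"x":-0.216,"y":0.11,"z":0.08,"ax":0,"ay":0,"az":0.017},{"x":-0.216,"y":0.11,"z":0.08,"ax":0,"ay":0,"az":0.017},{"x":-0.216,"y":0.11,"z":0.08,"ax":0,"ay":0,"az":0.017}]'
python3 -c "
from h import *
p=camera_params('wrist');i=read_camera('wrist')
cv2.imwrite('pics/w2.png',i[:,:,::-1])
h=cv2.cvtColor(i,cv2.COLOR_RGB2HSV);m=((h[...,0]<8)|(h[...,0]>174))&(h[...,1]>170)&(h[...,2]>120)
n,l,s,c=cv2.connectedComponentsWithStats(m.astype(np.uint8))
for k in range(1,n):
  if s[k,4]>300: print(s[k],c[k],px2w(p,*c[k],.023))
print(shift([.588,-.013,.16],np.radians(-14)))"
```

```text
t: 2.55
eef_pos: [0.5877, -0.0106, 0.1616]
tool_rot: [-0.001, 0.788, 0.616, 0.0]
contact_force: [-0.4, 0.8, 0.2]
gripper_width: 0.999
grasp_force: 0.0
[ 257  165   49   51 1997] [280.84076114 190.42764146] [ 0.59058075 -0.00868696  0.023     ]
[array([-0.0031,  0.0008,  0.0018]), 'cur yaw_y', np.float64(-13.84), 'az', np.float64(0.0028)]
```

View pics/w2.png

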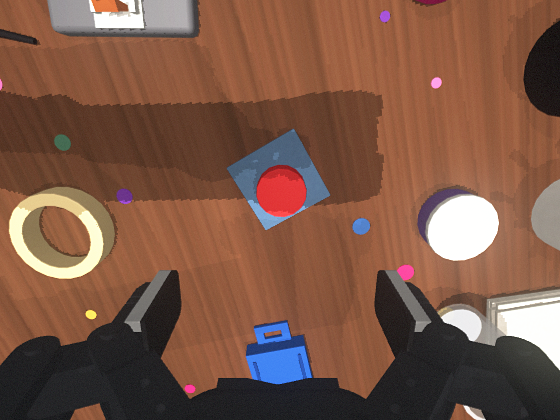

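The red disc blob spans x 257–306 and y 165–216 with its centre at (281,190), so it is at about (0.590, -0.011). The lid's near tongue is at (272,332).

```bash
python3 -c "
from h import *
print(shift([.590,-.011,.0145],np.radians(-14)),get_obs()['eef_pos'])"
```

```text
[array([-0.0009,  0.0023,  0.1473]), 'cur yaw_y', np.float64(-13.84), 'az', np.float64(0.0028)] [ 0.58797189 -0.00980249  0.16177831]
```

```bash
python3 -m jog '[{"x":0,"y":0.001,"z":0.045,"ax":0,"ay":0,"az":0},{"x":-0.001,"y":0.002,"z":0.09,"ax":0,"ay":0,"az":0},{"x":-0.001,"y":0.002,"z":0.125,"ax":0,"ay":0,"az":0},{"x":-0.001,"y":0.002,"z":0.14,"ax":0,"ay":0,"az":0},{"x":-0.001,"y":0.002,"z":0.147,"ax":0,"ay":0,"az":0},{"x":-0.001,"y":0.002,"z":0.147,"ax":0,"ay":0,"az":0},{"x":-0.001,"y":0.002,"z":0.147,"ax":0,"ay":0,"az":0}]'
python3 -m jog '[{"x":0,"y":0,"z":0,"ax":0,"ay":0,"az":0},{"x":0,"y":0,"z":0,"ax":0,"ay":0,"az":0},{"x":0,"y":0,"z":0,"ax":0,"ay":0,"az":0},{"x":0,"y":0,"z":0,"ax":0,"ay":0,"az":0},{"x":0,"y":0,"z":0,"ax":0,"ay":0,"az":0},{"x":0,"y":0,"z":0,"ax":0,"ay":0,"az":0},{"x":0,"y":0,"z":0,"ax":0,"ay":0,"az":0}]' 0.3 40
```

```text
t: 3.3
eef_pos: [0.5912, -0.0131, 0.016]
tool_rot: [0.001, 0.788, 0.616, 0.001]
contact_force: [-0.8, -0.4, 0.3]
gripper_width: 0.999
grasp_force: 0.0
t: 4.0
eef_pos: [0.5902, -0.0134, 0.0154]
tool_rot: [-0.0, 0.788, 0.616, 0.001]
contact_force: [-2.1, -0.2, 8.2]
gripper_width: 0.486
grasp_force: 39.3
```

```bash
python3 -m jog '[{"x":0,"y":0,"z":-0.02,"ax":0,"ay":0,"az":0},{"x":0,"y":0,"z":-0.06,"ax":0,"ay":0,"az":0},{"x":0,"y":0,"z":-0.1,"ax":0,"ay":0,"az":0},{"x":0,"y":0,"z":-0.1,"ax":0,"ay":0,"az":0},{"x":0,"y":0,"z":-0.1,"ax":0,"ay":0,"az":0}]'
python3 -c "
from h import *
o=get_obs();p=camera_params('wrist');i=read_camera('wrist')
cv2.imwrite('pics/w3.png',cv2.resize(i[200:410,140:420],(800,600),interpolation=cv2.INTER_CUBIC)[:,:,::-1])
r=rot(o['tool_rot']);y=r.apply([0,1,0])
for d in(0,.019):print(w2px(p,o['eef_pos']-r.apply([0,0,d])))
# expected disc top rim centre in tool frame with tool-x offsets
for dx in(-.004,0,.004):print([np.round((np.array(w2px(p,o['eef_pos']+r.apply([dx+a,0,-.0065])))-[140,200])*800/280,0) for a in(-.022,0,.022)])
print(shift([.54264,.29983,.12],np.radians(-14.1)),o['eef_pos'])"
```

```text
t: 4.5
eef_pos: [0.5904, -0.0133, 0.1153]
tool_rot: [0.0, 0.788, 0.616, 0.001]
contact_force: [-0.3, -0.8, -1.1]
gripper_width: 0.487
grasp_force: 40.6
(np.float64(278.5483686349787), np.float64(273.31745291267856))
(np.float64(278.6926300697886), np.float64(295.9140725230905))
[array([396., 367.]), array([396., 252.]), array([396., 126.])]
[array([396., 347.]), array([396., 230.]), array([396., 102.])]
[array([396., 326.]), array([396., 207.]), array([396.,  78.])]
[array([ 0.2925, -0.121 , -0.0057]), 'cur yaw_y', np.float64(-13.97), 'az', np.float64(0.0023)] [ 0.59038836 -0.01328328  0.11527702]
```

View pics/w3.png

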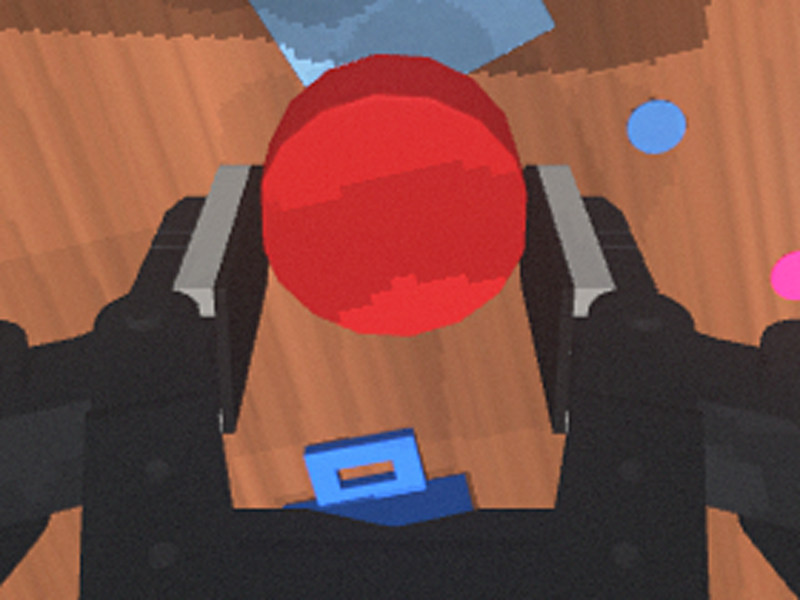

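The disc's top face spans y 94–336, centred at x≈395, so the disc sits about 1.7 mm ahead of the TCP along tool +x. I'll move short of the well for a close look.

```bash
python3 -m jog '[{"x":0.04,"y":-0.02,"z":-0.01,"ax":0,"ay":0,"az":0},{"x":0.08,"y":-0.045,"z":-0.02,"ax":0,"ay":0,"az":0},{"x":0.12,"y":-0.07,"z":-0.025,"ax":0,"ay":0,"az":0},{"x":0.16,"y":-0.095,"z":-0.025,"ax":0,"ay":0,"az":0},{"x":0.195,"y":-0.115,"z":-0.025,"ax":0,"ay":0,"az":0.002},{"x":0.21,"y":-0.121,"z":-0.025,"ax":0,"ay":0,"az":0.002},{"x":0.21,"y":-0.121,"z":-0.025,"ax":0,"ay":0,"az":0.002},{"x":0.21,"y":-0.121,"z":-0.025,"ax":0,"ay":0,"az":0.002},{"x":0.21,"y":-0.121,"z":-0.025,"ax":0,"ay":0,"az":0.002}]'
python3 -c "
from h import *
import pickle
o=get_obs();p=camera_params('wrist');i=read_camera('wrist');pickle.dump((o,p),open('w4.pkl','wb'))
cv2.imwrite('pics/w4.png',cv2.resize(i[0:300,80:480],(800,600),interpolation=cv2.INTER_CUBIC)[:,:,::-1])
print(shift([.54264,.29983,.12],np.radians(-14.1)),o['eef_pos'])"
```

```text
t: 5.45
eef_pos: [0.5236, 0.217, 0.1389]
tool_rot: [0.0, 0.79, 0.614, -0.001]
contact_force: [0.3, -0.7, -0.0]
gripper_width: 0.485
grasp_force: 40.7
[array([ 0.0848, -0.002 ,  0.0189]), 'cur yaw_y', np.float64(-14.29), 'az', np.float64(-0.0034)] [0.52358389 0.2170185  0.13886669]
```

View pics/w4.png

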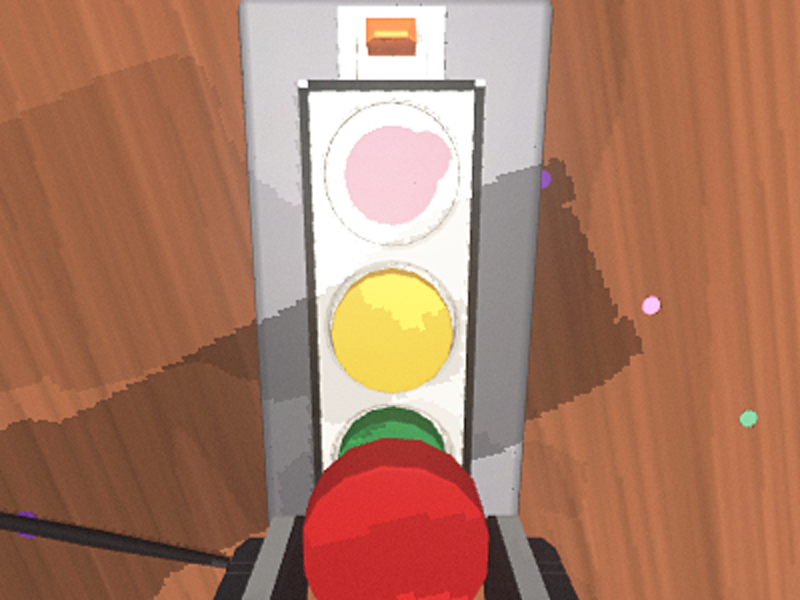

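Close view: the well rim spans x 325–459 and y 103–245, centred at (392,174). The yellow top is centred at (392.5,331), and the seal's outer corners are (299,81) and (485,81).

```bash
python3 - <<'E'
from h import *
import pickle
from scipy.optimize import least_squares
o,p=pickle.load(open('w4.pkl','rb'))
W=[((0,54,14),(392,174)),((-24,54,14),(325,174)),((24,54,14),(459,174)),((0,78,14),(392,103)),((0,30,14),(392,245)),((0,0,25),(392.5,331)),((-22,0,25),(331,331)),((22,0,25),(455,331)),((-31,84,17),(299,81)),((31,84,17),(485,81))]
def f(v):
    r=R.from_euler('z',v[2])
    return np.concatenate([np.array(w2px(p,r.apply(np.array(X)/1000)+[v[0],v[1],v[3]]))-(np.array(u)/2+[80,0]) for X,u in W])
for h0 in(None,.017,.0215,.026):
    g=f if h0 is None else (lambda v:f([*v[:3],h0]))
    v=least_squares(g,[.528,.243,-.24,.02]).x
    if h0:v[3]=h0
    r=R.from_euler('z',v[2]);w=r.apply([0,.054,0])[:2]+v[:2];ho=r.apply([0,.095,0])[:2]
    print(v.round(4),np.degrees(v[2]).round(2),'well',w.round(4),abs(f(v)).max().round(1),np.sqrt((f(v)**2).mean()).round(2))
    tx=rot(o['tool_rot']).apply([1,0,0]);print(shift([*(w-.0017*tx[:2]),.07],v[2]))
E
```

```text
[ 0.5299  0.2475 -0.2467  0.0121] -14.13 well [0.5431 0.2999] 1.1 0.46
[array([ 0.0833, -0.0016,  0.069 ]), 'cur yaw_y', np.float64(-14.29), 'az', np.float64(-0.0027)]
[ 0.5299  0.2475 -0.2467  0.017 ] -14.14 well [0.5431 0.2999] 1.9 0.92
[array([ 0.0834, -0.0016,  0.069 ]), 'cur yaw_y', np.float64(-14.29), 'az', np.float64(-0.0027)]
[ 0.5299  0.2475 -0.2467  0.0215] -14.14 well [0.5431 0.2999] 2.8 1.62
[array([ 0.0834, -0.0016,  0.069 ]), 'cur yaw_y', np.float64(-14.29), 'az', np.float64(-0.0027)]
[ 0.5299  0.2475 -0.2467  0.026 ] -14.14 well [0.5431 0.2999] 4.2 2.39
[array([ 0.0834, -0.0016,  0.069 ]), 'cur yaw_y', np.float64(-14.29), 'az', np.float64(-0.0027)]
```

```bash
python3 -m jog '[{"x":0.04,"y":-0.001,"z":0,"ax":0,"ay":0,"az":-0.003},{"x":0.07,"y":-0.0015,"z":0.02,"ax":0,"ay":0,"az":-0.003},{"x":0.083,"y":-0.0015,"z":0.05,"ax":0,"ay":0,"az":-0.003},{"x":0.0833,"y":-0.0015,"z":0.075,"ax":0,"ay":0,"az":-0.003},{"x":0.0833,"y":-0.0015,"z":0.085,"ax":0,"ay":0,"az":-0.003},{"x":0.0833,"y":-0.0015,"z":0.085,"ax":0,"ay":0,"az":-0.003},{"x":0.0833,"y":-0.0015,"z":0.085,"ax":0,"ay":0,"az":-0.003}]'
python3 -c "
from h import *
o=get_obs();r=rot(o['tool_rot'])
print(shift([*(np.array([.5431,.2999])-.0017*r.apply([1,0,0])[:2]),.0344],-.2467),o['contact_force'])"
```

```text
t: 6.2
eef_pos: [0.543, 0.2996, 0.0553]
tool_rot: [0.0, 0.788, 0.615, 0.0]
contact_force: [-0.3, 0.4, 0.2]
gripper_width: 0.488
grasp_force: 40.7
[array([-0.0014, -0.    ,  0.0209]), 'cur yaw_y', np.float64(-14.04), 'az', np.float64(0.0016)] [-0.34499879  0.44557173  0.2167477 ]
```

```bash
python3 -m jog '[{"x":-0.001,"y":0,"z":0.006,"ax":0,"ay":0,"az":0},{"x":-0.001,"y":0,"z":0.011,"ax":0,"ay":0,"az":0},{"x":-0.001,"y":0,"z":0.013,"ax":0,"ay":0,"az":0},{"x":-0.001,"y":0,"z":0.013,"ax":0,"ay":0,"az":0}]'
python3 -m jog '[{"x":0,"y":0,"z":0.0015,"ax":0,"ay":0,"az":0},{"x":0,"y":0,"z":0.003,"ax":0,"ay":0,"az":0},{"x":0,"y":0,"z":0.003,"ax":0,"ay":0,"az":0}]'
python3 -m jog '[{"x":0,"y":0,"z":0.0015,"ax":0,"ay":0,"az":0},{"x":0,"y":0,"z":0.003,"ax":0,"ay":0,"az":0},{"x":0,"y":0,"z":0.003,"ax":0,"ay":0,"az":0}]'
```

```text
t: 6.6
eef_pos: [0.5417, 0.2996, 0.0412]
tool_rot: [0.0, 0.788, 0.616, -0.0]
contact_force: [-0.8, -0.2, 0.8]
gripper_width: 0.483
grasp_force: 40.7
t: 6.9
eef_pos: [0.5417, 0.2997, 0.0381]
tool_rot: [0.0, 0.788, 0.616, -0.0]
contact_force: [-0.2, 0.1, -0.6]
gripper_width: 0.486
grasp_force: 40.7
t: 7.2
eef_pos: [0.5418, 0.2997, 0.0352]
tool_rot: [0.0, 0.788, 0.616, 0.0]
contact_force: [0.5, -0.6, 1.0]
gripper_width: 0.486
grasp_force: 40.9
```

```bash
python3 -m jog '[{"x":0,"y":0,"z":0.0008,"ax":0,"ay":0,"az":0},{"x":0,"y":0,"z":0.0015,"ax":0,"ay":0,"az":0},{"x":0,"y":0,"z":0.0015,"ax":0,"ay":0,"az":0}]'
```

```text
t: 7.5
eef_pos: [0.5419, 0.2997, 0.0343]
tool_rot: [-0.0, 0.788, 0.616, 0.0]
contact_force: [-1.0, -1.9, 6.3]
gripper_width: 0.486
grasp_force: 41.4
```

```bash
python3 -m jog '[{"x":0,"y":0,"z":-0.0005,"ax":0,"ay":0,"az":0},{"x":0,"y":0,"z":-0.001,"ax":0,"ay":0,"az":0},{"x":0,"y":0,"z":-0.001,"ax":0,"ay":0,"az":0},{"x":0,"y":0,"z":-0.001,"ax":0,"ay":0,"az":0},{"x":0,"y":0,"z":-0.03,"ax":0,"ay":0,"az":0},{"x":0,"y":0,"z":-0.07,"ax":0,"ay":0,"az":0},{"x":-0.04,"y":0,"z":-0.1,"ax":0,"ay":0,"az":0},{"x":-0.06,"y":0,"z":-0.1,"ax":0,"ay":0,"az":0},{"x":-0.06,"y":0,"z":-0.1,"ax":0,"ay":0,"az":0},{"x":-0.06,"y":0,"z":-0.1,"ax":0,"ay":0,"az":0}]' 1
python3 -c "
from h import *
import pickle
o=get_obs();p=camera_params('wrist');i=read_camera('wrist');pickle.dump((o,p),open('w5.pkl','wb'))
cv2.imwrite('pics/w5.png',cv2.resize(i[0:300,80:480],(800,600),interpolation=cv2.INTER_CUBIC)[:,:,::-1])
r=R.from_euler('z',-.2467)
for y in(.054,0,-.054):print((np.array(w2px(p,r.apply([0,y,.025])+[.5299,.2475,.017]))-[80,0])*2)
print(o['eef_pos'],o['contact_force'])"
```

```text
t: 8.5
eef_pos: [0.5272, 0.2417, 0.1338]
tool_rot: [-0.0, 0.788, 0.616, 0.0]
contact_force: [-0.1, 1.1, -0.5]
gripper_width: 0.998
grasp_force: 0.0
[400.89064338 252.20194181]
[399.91108305 404.85840721]
[399.05678574 537.99365665]
[0.52715788 0.24167577 0.1338346 ] [-0.07175359  1.13752878 -0.48817041]
```

View pics/w5.png

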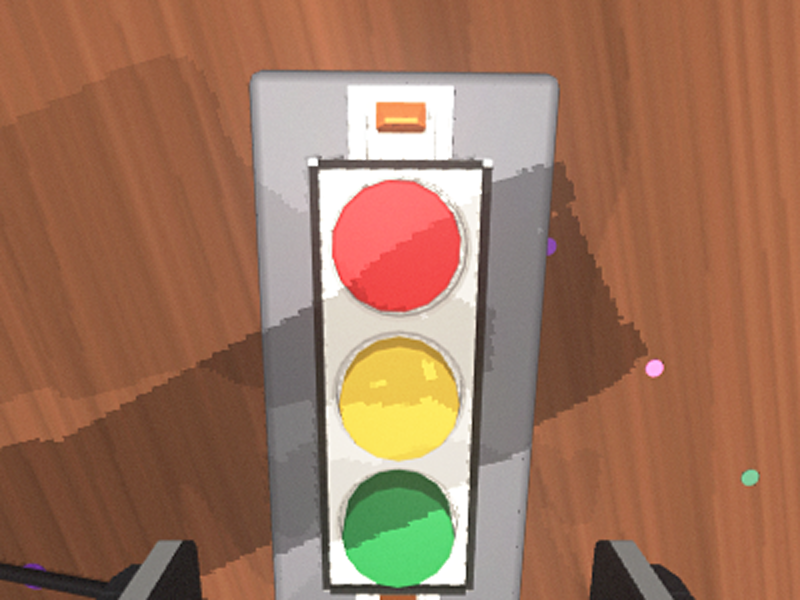

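Red is in the well at (397,246), concentric with the rim, with yellow at (400,400) and green at (399,528). All three wells are filled. Next I refit the palette and move to the lid.

```bash
python3 - <<'E'
from h import *
import pickle
from scipy.optimize import least_squares
o,p=pickle.load(open('w5.pkl','rb'))
W=[((-31,84,17),(309,160)),((31,84,17),(492,160)),((-31,-84,17),(324,591)),((31,-84,17),(472,591)),((0,-54,25),(399,530)),((-22,0,25),(340,400)),((22,0,25),(460,400)),((-8,97,25),(376,117)),((8,97,25),(426,117))]
def f(v):
    r=R.from_euler('z',v[2])
    return np.concatenate([np.array(w2px(p,r.apply(np.array(X)/1000)+[v[0],v[1],v[3]]))-(np.array(u)/2+[80,0]) for X,u in W])
for h in(.012,.017):
    v=least_squares(lambda v:f([*v[:3],h]),[.528,.243,-.24,.02],loss='soft_l1').x;v[3]=h
    print(v.round(4),f(v).reshape(-1,2).round(1).tolist())
print(shift([.54,-.29,.2],np.radians(-1.5)))
E
```

```text
[ 0.5297  0.2472 -0.2458  0.012 ] [[0.5, -0.1], [-0.4, 0.2], [0.2, -1.8], [0.2, -1.6], [-0.1, 1.3], [-0.0, 0.7], [-0.5, 0.9], [0.2, -0.3], [-0.2, -0.3]]
[ 0.5298  0.2476 -0.2456  0.017 ] [[-0.5, -1.0], [0.6, -0.7], [-0.4, 1.1], [0.9, 1.3], [-0.1, 3.9], [-0.6, 2.3], [0.2, 2.4], [-0.1, -1.8], [0.1, -1.7]]
[array([-0.5138,  0.1402, -0.0667]), 'cur yaw_y', np.float64(-13.87), 'az', np.float64(-0.216)]
```

```bash
python3 -m jog '[{"x":-0.04,"y":0.011,"z":-0.03,"ax":0,"ay":0,"az":0},{"x":-0.085,"y":0.023,"z":-0.06,"ax":0,"ay":0,"az":-0.05},{"x":-0.13,"y":0.036,"z":-0.067,"ax":0,"ay":0,"az":-0.1},{"x":-0.175,"y":0.048,"z":-0.067,"ax":0,"ay":0,"az":-0.15},{"x":-0.22,"y":0.06,"z":-0.067,"ax":0,"ay":0,"az":-0.2},{"x":-0.265,"y":0.073,"z":-0.067,"ax":0,"ay":0,"az":-0.216},{"x":-0.31,"y":0.085,"z":-0.067,"ax":0,"ay":0,"az":-0.216},{"x":-0.355,"y":0.097,"z":-0.067,"ax":0,"ay":0,"az":-0.216},{"x":-0.4,"y":0.11,"z":-0.067,"ax":0,"ay":0,"az":-0.216},{"x":-0.445,"y":0.122,"z":-0.067,"ax":0,"ay":0,"az":-0.216},{"x":-0.48,"y":0.132,"z":-0.067,"ax":0,"ay":0,"az":-0.216},{"x":-0.514,"y":0.14,"z":-0.067,"ax":0,"ay":0,"az":-0.216}]'
python3 -m jog '[{"x":0,"y":0,"z":0,"ax":0,"ay":0,"az":0},{"x":0,"y":0,"z":0,"ax":0,"ay":0,"az":0},{"x":0,"y":0,"z":0,"ax":0,"ay":0,"az":0},{"x":0,"y":0,"z":0,"ax":0,"ay":0,"az":0}]'
python3 -c "
from h import *
import pickle
o=get_obs();p=camera_params('wrist');i=read_camera('wrist');pickle.dump((o,p),open('w6.pkl','wb'))
cv2.imwrite('pics/w6.png',cv2.resize(i[60:360,80:480],(800,600),interpolation=cv2.INTER_CUBIC)[:,:,::-1])
print(o['eef_pos'],o['contact_force'])"
```

```text
t: 9.75
eef_pos: [0.5404, -0.2921, 0.2]
tool_rot: [-0.0, 0.716, 0.698, -0.0]
contact_force: [0.3, -0.1, 0.2]
gripper_width: 1.0
grasp_force: 0.0
t: 10.15
eef_pos: [0.5403, -0.289, 0.2004]
tool_rot: [-0.0, 0.716, 0.699, 0.0]
contact_force: [0.6, 0.5, -0.6]
gripper_width: 1.002
grasp_force: 0.0
[ 0.54030289 -0.28901175  0.20041609] [ 0.57574293  0.48494042 -0.62157315]
```

View pics/w6.png

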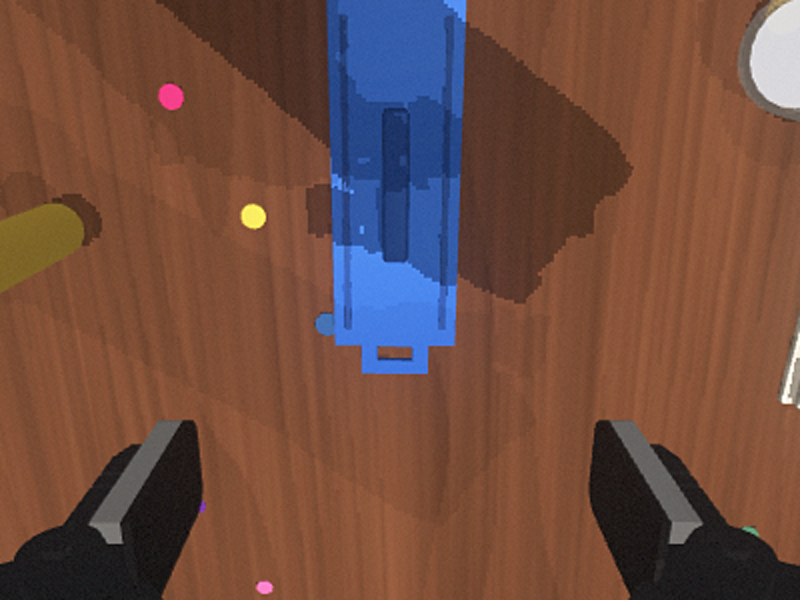

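The lid fills x 330–465, with its near tongue tip at y=374 and x 362–428. The ridge is at x 383–409, from y 108 to 262. The far end is outside the crop, so I'll read it from the full image with a blue mask.

```bash
python3 -c "
from h import *
import pickle
o=get_obs();p=camera_params('wrist');i=read_camera('wrist');pickle.dump((o,p,i),open('w7.pkl','wb'))
h=cv2.cvtColor(i,cv2.COLOR_RGB2HSV);m=((h[...,0]>100)&(h[...,0]<125)&(h[...,1]>130)).astype(np.uint8)
n,l,s,c=cv2.connectedComponentsWithStats(m);k=1+s[1:,4].argmax();m=l==k;print(s[k])
for v in list(range(0,50,4))+list(range(50,225,25))+list(range(228,250,3)):
  u=np.flatnonzero(m[v]);print(v,(u.min(),u.max()+1,(u.min()+u.max()+1)/2,len(u)) if len(u) else None)
for e in((.54,-.154,.004),(.54,-.366,.004)):print(w2px(p,e))
"
```

```text
[  238    31    75   216 12572]
0 None
4 None
8 None
12 None
16 None
20 None
24 None
28 None
32 (np.int64(259), np.int64(298), np.float64(278.5), 39)
36 (np.int64(259), np.int64(298), np.float64(278.5), 39)
40 (np.int64(259), np.int64(298), np.float64(278.5), 39)
44 (np.int64(259), np.int64(298), np.float64(278.5), 18)
48 (np.int64(259), np.int64(298), np.float64(278.5), 18)
50 (np.int64(259), np.int64(298), np.float64(278.5), 18)
75 (np.int64(244), np.int64(313), np.float64(278.5), 69)
100 (np.int64(245), np.int64(312), np.float64(278.5), 67)
125 (np.int64(245), np.int64(311), np.float64(278.0), 66)
150 (np.int64(246), np.int64(310), np.float64(278.0), 64)
175 (np.int64(246), np.int64(309), np.float64(277.5), 63)
200 (np.int64(247), np.int64(308), np.float64(277.5), 61)
228 (np.int64(248), np.int64(308), np.float64(278.0), 60)
231 (np.int64(248), np.int64(307), np.float64(277.5), 59)
234 (np.int64(261), np.int64(294), np.float64(277.5), 16)
237 (np.int64(261), np.int64(294), np.float64(277.5), 16)
240 (np.int64(261), np.int64(294), np.float64(277.5), 33)
243 (np.int64(261), np.int64(294), np.float64(277.5), 33)
246 (np.int64(285), np.int64(294), np.float64(289.5), 9)
249 None
(np.float64(274.27766032947534), np.float64(31.17500755967933))
(np.float64(279.42769529100326), np.float64(246.3216542080437))
```

```bash
python3 -c "
from h import *
import pickle
o,p,i=pickle.load(open('w7.pkl','rb'))
a=px2w(p,278.5,31,.004)[:2];b=px2w(p,277.5,246.7,.003)[:2]
d=a-b;yaw=np.arctan2(d[1],d[0])-np.pi/2;c=(a+b)/2
print(a,b,np.linalg.norm(d),c,np.degrees(yaw),px2w(p,278,114,.035))
print(shift([*c,.10],yaw))"
```

```text
[ 0.54380407 -0.1539487 ] [ 0.53786896 -0.36686666] 0.21300066542781748 [ 0.54083652 -0.26040768] -1.5967127786567852 [ 0.54167427 -0.22456811  0.035     ]
[array([2.910e-02, 1.000e-04, 1.007e-01]), 'cur yaw_y', np.float64(-1.42), 'az', np.float64(0.0031)]
```

```bash
python3 -m jog '[{"x":0.015,"y":0,"z":0.04,"ax":0,"ay":0,"az":0.003},{"x":0.029,"y":0,"z":0.085,"ax":0,"ay":0,"az":0.003},{"x":0.029,"y":0,"z":0.13,"ax":0,"ay":0,"az":0.003},{"x":0.029,"y":0,"z":0.16,"ax":0,"ay":0,"az":0.003},{"x":0.029,"y":0,"z":0.17,"ax":0,"ay":0,"az":0.003},{"x":0.029,"y":0,"z":0.17,"ax":0,"ay":0,"az":0.003},{"x":0.029,"y":0,"z":0.17,"ax":0,"ay":0,"az":0.003}]'
python3 -c "
from h import *
print(shift([.5409,-.2602,.0205],np.radians(-1.6)))"
```

```text
t: 10.95
eef_pos: [0.5413, -0.2627, 0.0323]
tool_rot: [0.001, 0.718, 0.696, 0.0]
contact_force: [0.4, -0.2, 0.5]
gripper_width: 0.998
grasp_force: 0.0
[array([ 0.0025, -0.0005,  0.0118]), 'cur yaw_y', np.float64(-1.72), 'az', np.float64(-0.0022)]
```

```bash
python3 -m jog '[{"x":0.0025,"y":-0.0005,"z":0.006,"ax":0,"ay":0,"az":-0.002},{"x":0.0025,"y":-0.0005,"z":0.012,"ax":0,"ay":0,"az":-0.002},{"x":0.0025,"y":-0.0005,"z":0.012,"ax":0,"ay":0,"az":-0.002},{"x":0.0025,"y":-0.0005,"z":0.012,"ax":0,"ay":0,"az":-0.002}]'
python3 -m jog '[{"x":0,"y":0,"z":0,"ax":0,"ay":0,"az":0},{"x":0,"y":0,"z":0,"ax":0,"ay":0,"az":0},{"x":0,"y":0,"z":0,"ax":0,"ay":0,"az":0},{"x":0,"y":0,"z":0,"ax":0,"ay":0,"az":0},{"x":0,"y":0,"z":0,"ax":0,"ay":0,"az":0},{"x":0,"y":0,"z":0,"ax":0,"ay":0,"az":0},{"x":0,"y":0,"z":0,"ax":0,"ay":0,"az":0},{"x":0,"y":0,"z":0,"ax":0,"ay":0,"az":0},{"x":0,"y":0,"z":0,"ax":0,"ay":0,"az":0},{"x":0,"y":0,"z":0,"ax":0,"ay":0,"az":0}]' 0 90
```

```text
t: 11.35
eef_pos: [0.5399, -0.2595, 0.0189]
tool_rot: [0.0, 0.717, 0.697, 0.0]
contact_force: [-0.5, 0.1, 0.5]
gripper_width: 1.004
grasp_force: 0.0
t: 12.35
eef_pos: [0.54, -0.2597, 0.0191]
tool_rot: [0.0, 0.717, 0.697, 0.0]
contact_force: [-0.7, 0.6, 5.7]
gripper_width: 0.112
grasp_force: 89.0
```

```bash
python3 -m jog '[{"x":0,"y":0,"z":-0.03,"ax":0,"ay":0,"az":0},{"x":0,"y":0,"z":-0.07,"ax":0,"ay":0,"az":0},{"x":0,"y":0,"z":-0.11,"ax":0,"ay":0,"az":0},{"x":0,"y":0,"z":-0.13,"ax":0,"ay":0,"az":0},{"x":0,"y":0,"z":-0.13,"ax":0,"ay":0,"az":0},{"x":0,"y":0,"z":-0.13,"ax":0,"ay":0,"az":0}]'
python3 -c "
from h import *
import pickle
o=get_obs();print(shift([.5298,.2475,.15],-.246));p=camera_params('wrist');i=read_camera('wrist');pickle.dump((o,p,i),open('w8.pkl','wb'))
r=rot(o['tool_rot'])
h=cv2.cvtColor(i,cv2.COLOR_RGB2HSV);m=((h[...,0]>100)&(h[...,0]<125)&(h[...,1]>130)).astype(np.uint8)
n,l,s,c=cv2.connectedComponentsWithStats(m);k=1+s[1:,4].argmax();m=l==k;print(s[k])
for v in range(s[k,1],s[k,1]+60,4):
  u=np.flatnonzero(m[v]);print(v,u.min(),u.max()+1,len(u))
for dx in(-.002,0,.002):print(dx,w2px(p,o['eef_pos']+r.apply([.106+dx,0,.0151])),w2px(p,o['eef_pos']+r.apply([.084+dx,.031,.0021])))"
```

```text
t: 12.95
eef_pos: [0.5396, -0.2591, 0.1483]
tool_rot: [-0.0, 0.717, 0.697, 0.0]
contact_force: [-0.1, 0.7, -1.1]
gripper_width: 0.114
grasp_force: 88.3
[array([ 0.5061, -0.0238, -0.0015]), 'cur yaw_y', np.float64(-1.58), 'az', np.float64(0.2184)]
[  201    31   154   354 33791]
31 235 321 86
35 235 321 86
39 235 320 85
43 235 320 85
47 236 320 84
51 236 320 84
55 236 320 40
59 236 319 39
63 236 319 39
67 236 319 40
71 236 319 40
75 237 319 82
79 237 319 82
83 237 319 82
87 201 355 154
-0.002 (np.float64(278.7503540320369), np.float64(35.26560299893984)) (np.float64(355.6228211336106), np.float64(90.26956968124676))
0 (np.float64(278.7588697594265), np.float64(29.96413856418141)) (np.float64(355.9832349329224), np.float64(85.00499004009961))
0.002 (np.float64(278.76746067454025), np.float64(24.615866026309504)) (np.float64(356.3469603667034), np.float64(79.69203721391165))
```

```bash
python3 -m jog '[{"x":0.045,"y":-0.002,"z":0,"ax":0,"ay":0,"az":0.02},{"x":0.09,"y":-0.004,"z":0,"ax":0,"ay":0,"az":0.04},{"x":0.135,"y":-0.006,"z":0,"ax":0,"ay":0,"az":0.06},{"x":0.18,"y":-0.008,"z":0,"ax":0,"ay":0,"az":0.08},{"x":0.225,"y":-0.01,"z":0,"ax":0,"ay":0,"az":0.1},{"x":0.27,"y":-0.012,"z":0,"ax":0,"ay":0,"az":0.12},{"x":0.315,"y":-0.014,"z":0,"ax":0,"ay":0,"az":0.14},{"x":0.36,"y":-0.016,"z":0,"ax":0,"ay":0,"az":0.16},{"x":0.405,"y":-0.018,"z":0,"ax":0,"ay":0,"az":0.18},{"x":0.45,"y":-0.021,"z":0,"ax":0,"ay":0,"az":0.2},{"x":0.485,"y":-0.023,"z":0,"ax":0,"ay":0,"az":0.218},{"x":0.506,"y":-0.024,"z":0,"ax":0,"ay":0,"az":0.218}]'
python3 -m jog '[{"x":0,"y":0,"z":0.03,"ax":0,"ay":0,"az":0},{"x":0,"y":0,"z":0.06,"ax":0,"ay":0,"az":0},{"x":0,"y":0,"z":0.07,"ax":0,"ay":0,"az":0},{"x":0,"y":0,"z":0.07,"ax":0,"ay":0,"az":0},{"x":0,"y":0,"z":0.07,"ax":0,"ay":0,"az":0}]'
python3 -c "
from h import *
print(shift([.5298,.2475,.066],-.246),rot(get_obs()['tool_rot']).apply([0,0,1]))"
```

```text
t: 14.2
eef_pos: [0.5281, 0.2506, 0.1466]
tool_rot: [-0.001, 0.787, 0.617, -0.001]
contact_force: [0.6, -0.4, -0.9]
gripper_width: 0.115
grasp_force: 88.3
t: 14.7
eef_pos: [0.5304, 0.2465, 0.0791]
tool_rot: [0.0, 0.789, 0.615, -0.0]
contact_force: [-0.6, 0.3, -0.7]
gripper_width: 0.112
grasp_force: 88.3
[array([ 0.0008, -0.0009,  0.0131]), 'cur yaw_y', np.float64(-14.14), 'az', np.float64(-0.0008)] [ 8.94852112e-05 -3.24798400e-04 -9.99999943e-01]
```

```bash
python3 -m jog '[{"x":0.0008,"y":-0.0009,"z":0.009,"ax":0,"ay":0,"az":-0.001},{"x":0.0008,"y":-0.0009,"z":0.009,"ax":0,"ay":0,"az":-0.001},{"x":0.0008,"y":-0.0009,"z":0.009,"ax":0,"ay":0,"az":-0.001}]'
python3 -c "
from h import *
import pickle
o=get_obs();print(shift([.5298,.2475,.066],-.246),o['contact_force'],o['eef_pos']);p=camera_params('wrist');i=read_camera('wrist');pickle.dump((o,p,i),open('w9.pkl','wb'))
cv2.imwrite('pics/w9.png',cv2.resize(i[0:105,208:348],(800,600),interpolation=cv2.INTER_CUBIC)[:,:,::-1])
r=R.from_euler('z',-.246);g=lambda X:np.round((np.array(w2px(p,r.apply(X)+[.5298,.2475,.017]))-[208,0])*800/140)
print('hook top',[g([x,y,.030]) for x in(-.005,.005) for y in(.0935,.095)])
"
```

```text
t: 15.0
eef_pos: [0.5295, 0.248, 0.0701]
tool_rot: [-0.0, 0.788, 0.615, 0.0]
contact_force: [0.4, 0.1, -1.2]
gripper_width: 0.115
grasp_force: 88.3
[array([-0.0004,  0.0005,  0.0041]), 'cur yaw_y', np.float64(-14.03), 'az', np.float64(0.0011)] [ 0.43594576  0.12749867 -1.17676941] [0.52945083 0.2480324  0.07011762]
hook top [array([348., 371.]), array([348., 350.]), array([475., 371.]), array([475., 350.])]
```

View pics/w9.png

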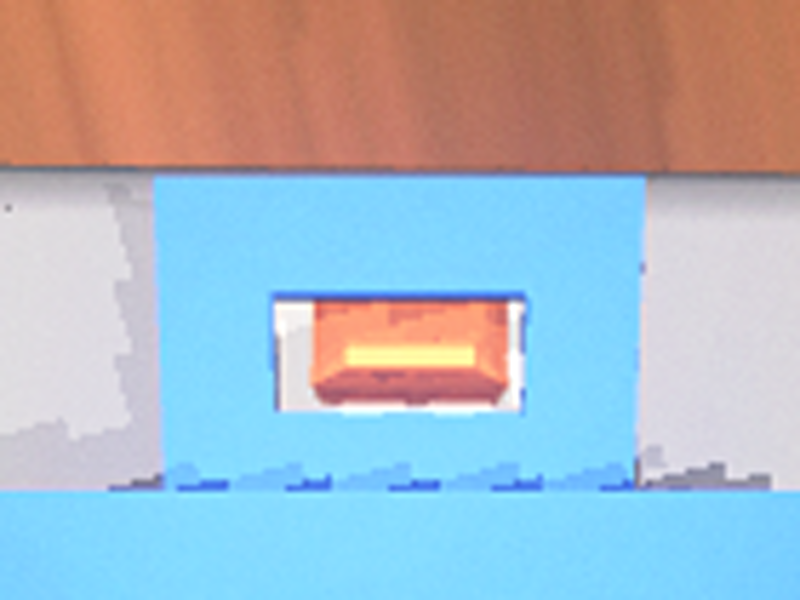

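The wrist crop shows the hook inside the slot. The hook top is at x 345–475, y 345–367, and the slot spans x 275–525, y 297–410. The hook matches its predicted pixel position and sits about 0.8 mm right of the slot middle.

```bash
python3 -m jog '[{"x":-0.0002,"y":0.0007,"z":0.002,"ax":0,"ay":0,"az":0},{"x":-0.0002,"y":0.0007,"z":0.004,"ax":0,"ay":0,"az":0},{"x":-0.0002,"y":0.0007,"z":0.006,"ax":0,"ay":0,"az":0},{"x":-0.0002,"y":0.0007,"z":0.007,"ax":0,"ay":0,"az":0},{"x":-0.0002,"y":0.0007,"z":0.007,"ax":0,"ay":0,"az":0}]'
for k in 1 ; do python3 -m jog '[{"x":0,"y":0,"z":0.001,"ax":0,"ay":0,"az":0},{"x":0,"y":0,"z":0.002,"ax":0,"ay":0,"az":0},{"x":0,"y":0,"z":0.002,"ax":0,"ay":0,"az":0}]'; done
python3 -c "
from h import *
print(shift([.5298,.2475,.05],-.246))"
```

```text
t: 15.55
eef_pos: [0.5299, 0.2475, 0.0626]
tool_rot: [-0.0, 0.788, 0.615, -0.0]
contact_force: [-1.0, 0.4, -1.0]
gripper_width: 0.114
grasp_force: 88.3
t: 15.85
eef_pos: [0.5302, 0.2476, 0.0609]
tool_rot: [0.0, 0.788, 0.615, 0.0]
contact_force: [-1.0, 1.0, 1.1]
gripper_width: 0.112
grasp_force: 88.5
[array([-0.0002, -0.0003,  0.0109]), 'cur yaw_y', np.float64(-14.04), 'az', np.float64(0.001)]
```

```bash
python3 -m jog '[{"x":0,"y":0,"z":0.001,"ax":0,"ay":0,"az":0},{"x":0,"y":0,"z":0.002,"ax":0,"ay":0,"az":0},{"x":0,"y":0,"z":0.002,"ax":0,"ay":0,"az":0}]'
python3 -m jog '[{"x":0,"y":0,"z":0.001,"ax":0,"ay":0,"az":0},{"x":0,"y":0,"z":0.002,"ax":0,"ay":0,"az":0},{"x":0,"y":0,"z":0.002,"ax":0,"ay":0,"az":0}]'
```

```text
t: 16.15
eef_pos: [0.5304, 0.2477, 0.059]
tool_rot: [0.0, 0.788, 0.615, 0.0]
contact_force: [-0.1, 0.9, 3.5]
gripper_width: 0.113
grasp_force: 88.8
t: 16.45
eef_pos: [0.5305, 0.2477, 0.0572]
tool_rot: [0.0, 0.788, 0.615, 0.0]
contact_force: [-0.6, -0.5, 5.3]
gripper_width: 0.115
grasp_force: 89.3
```

Hook force is as expected, so I continue.

```bash
python3 -m jog '[{"x":0,"y":0,"z":0.001,"ax":0,"ay":0,"az":0},{"x":0,"y":0,"z":0.002,"ax":0,"ay":0,"az":0},{"x":0,"y":0,"z":0.002,"ax":0,"ay":0,"az":0}]'
python3 -m jog '[{"x":0,"y":0,"z":0.001,"ax":0,"ay":0,"az":0},{"x":0,"y":0,"z":0.002,"ax":0,"ay":0,"az":0},{"x":0,"y":0,"z":0.002,"ax":0,"ay":0,"az":0}]'
```

```text
t: 16.75
eef_pos: [0.5302, 0.2474, 0.0546]
tool_rot: [0.0, 0.788, 0.615, 0.0]
contact_force: [1.0, 1.0, 0.4]
gripper_width: 0.113
grasp_force: 88.5
t: 17.05
eef_pos: [0.5301, 0.2475, 0.0529]
tool_rot: [-0.0, 0.788, 0.615, 0.0]
contact_force: [-1.1, 0.1, 5.3]
gripper_width: 0.113
grasp_force: 89.3
```

```bash
python3 -m jog '[{"x":0,"y":0,"z":0.001,"ax":0,"ay":0,"az":0},{"x":0,"y":0,"z":0.001,"ax":0,"ay":0,"az":0}]'
python3 -m jog '[{"x":0,"y":0,"z":0.001,"ax":0,"ay":0,"az":0},{"x":0,"y":0,"z":0.001,"ax":0,"ay":0,"az":0}]'
```

```text
t: 17.25
eef_pos: [0.5301, 0.2475, 0.0523]
tool_rot: [-0.0, 0.788, 0.615, 0.0]
contact_force: [-1.3, -0.6, 8.3]
gripper_width: 0.117
grasp_force: 89.7
t: 17.45
eef_pos: [0.5301, 0.2476, 0.0516]
tool_rot: [-0.0, 0.788, 0.615, 0.0]
contact_force: [-1.3, -1.3, 11.0]
gripper_width: 0.116
grasp_force: 90.2
```

```bash
python3 -m jog '[{"x":0,"y":0,"z":0.001,"ax":0,"ay":0,"az":0},{"x":0,"y":0,"z":0.001,"ax":0,"ay":0,"az":0}]'
```

```text
t: 17.65
eef_pos: [0.5302, 0.2476, 0.0508]
tool_rot: [-0.0, 0.788, 0.615, 0.0]
contact_force: [-2.5, -1.5, 13.1]
gripper_width: 0.111
grasp_force: 90.4
```

```bash
python3 -m jog '[{"x":0,"y":0,"z":0.001,"ax":0,"ay":0,"az":0},{"x":0,"y":0,"z":0.001,"ax":0,"ay":0,"az":0}]'
python3 -m jog '[{"x":0,"y":0,"z":0.0008,"ax":0,"ay":0,"az":0},{"x":0,"y":0,"z":0.0008,"ax":0,"ay":0,"az":0}]'
```

```text
t: 17.85
eef_pos: [0.5302, 0.2476, 0.0498]
tool_rot: [-0.0, 0.788, 0.615, 0.0]
contact_force: [-2.6, -0.6, 13.7]
gripper_width: 0.11
grasp_force: 90.4
t: 18.05
eef_pos: [0.5302, 0.2476, 0.0491]
tool_rot: [-0.0, 0.788, 0.615, 0.0]
contact_force: [-3.9, -1.0, 14.4]
gripper_width: 0.109
grasp_force: 90.5
```

```bash
python3 -m jog '[{"x":0,"y":0,"z":0.0006,"ax":0,"ay":0,"az":0},{"x":0,"y":0,"z":0.0006,"ax":0,"ay":0,"az":0}]'
```

```text
t: 18.25
eef_pos: [0.5302, 0.2476, 0.0486]
tool_rot: [-0.0, 0.788, 0.615, 0.0]
contact_force: [-4.2, -1.4, 15.3]
gripper_width: 0.113
grasp_force: 90.7
```

```bash
python3 -m jog '[{"x":0,"y":-0.0003,"z":0.001,"ax":0,"ay":0,"az":0},{"x":0,"y":-0.0003,"z":0.001,"ax":0,"ay":0,"az":0}]'
python3 -m jog '[{"x":0,"y":-0.0002,"z":0.0008,"ax":0,"ay":0,"az":0},{"x":0,"y":-0.0002,"z":0.0008,"ax":0,"ay":0,"az":0}]'
```

```text
t: 18.45
eef_pos: [0.5302, 0.2476, 0.0479]
tool_rot: [-0.0, 0.788, 0.615, 0.0]
contact_force: [-3.6, -1.5, 16.8]
gripper_width: 0.117
grasp_force: 91.0
t: 18.65
eef_pos: [0.5301, 0.2476, 0.0474]
tool_rot: [-0.0, 0.788, 0.615, 0.001]
contact_force: [-4.8, -2.5, 19.4]
gripper_width: 0.116
grasp_force: 91.4
```

```bash
python3 -m jog '[{"x":0,"y":0,"z":0.0008,"ax":0,"ay":0,"az":0},{"x":0,"y":0,"z":0.0008,"ax":0,"ay":0,"az":0}]'
```

```text
t: 18.85
eef_pos: [0.5302, 0.2476, 0.0468]
tool_rot: [-0.0, 0.788, 0.615, 0.001]
contact_force: [-5.3, -2.7, 22.0]
gripper_width: 0.115
grasp_force: 91.7
```

```bash
python3 -m jog '[{"x":0,"y":0,"z":-0.002,"ax":0,"ay":0,"az":0},{"x":0,"y":0,"z":-0.004,"ax":0,"ay":0,"az":0},{"x":0,"y":0,"z":-0.005,"ax":0,"ay":0,"az":0},{"x":0,"y":0,"z":-0.005,"ax":0,"ay":0,"az":0}]'
```

```text
t: 19.25
eef_pos: [0.5301, 0.2476, 0.0508]
tool_rot: [0.0, 0.788, 0.615, 0.001]
contact_force: [-1.2, -1.7, 9.0]
gripper_width: 0.115
grasp_force: 89.8
```

```bash
python3 -m jog '[{"x":0,"y":0,"z":-0.001,"ax":0,"ay":0,"az":0},{"x":0,"y":0,"z":-0.0025,"ax":0,"ay":0,"az":0},{"x":0,"y":0,"z":-0.0025,"ax":0,"ay":0,"az":0}]'
```

```text
t: 19.55
eef_pos: [0.5301, 0.2476, 0.0524]
tool_rot: [0.0, 0.788, 0.615, 0.0]
contact_force: [3.2, -0.2, 0.8]
gripper_width: 0.116
grasp_force: 88.6
```

```bash
python3 -m jog '[{"x":0,"y":0,"z":0,"ax":0,"ay":0,"az":0},{"x":0,"y":0,"z":0,"ax":0,"ay":0,"az":0},{"x":0,"y":0,"z":0,"ax":0,"ay":0,"az":0},{"x":0,"y":0,"z":0,"ax":0,"ay":0,"az":0},{"x":0,"y":0,"z":-0.02,"ax":0,"ay":0,"az":0},{"x":0,"y":0,"z":-0.06,"ax":0,"ay":0,"az":0},{"x":-0.03,"y":0,"z":-0.1,"ax":0,"ay":0,"az":0},{"x":-0.03,"y":0,"z":-0.12,"ax":0,"ay":0,"az":0},{"x":-0.03,"y":0,"z":-0.12,"ax":0,"ay":0,"az":0},{"x":-0.03,"y":0,"z":-0.12,"ax":0,"ay":0,"az":0}]' 1
python3 -c "
from h import *
o=get_obs();p=camera_params('wrist');i=read_camera('wrist')
a=i[0:400,180:380];r=R.from_euler('z',-.246)
out=[]
for y in(.095,-.095):
  u,v=np.int32(w2px(p,r.apply([0,y,.018])+[.5298,.2475,.017]));print(u,v)
  v0=max(v-30,0);out.append(cv2.resize(i[v0:v0+60,u-40:u+40],(400,300),interpolation=cv2.INTER_CUBIC))
u,v=np.int32(w2px(camera_params('side'),[.53,.2475,.04]));s=read_camera('side')[v-60:v+60,u-80:u+80]
out=np.vstack([np.hstack(out),cv2.resize(s,(800,600))[150:450]])
cv2.imwrite('pics/w10.png',out[:,:,::-1])
cov=lambda z:[np.round(w2px(p,r.apply([0,y,z])+[.5298,.2475,.017]),1) for y in(.106,-.106)]
print('latched',cov(.0195),'unl',cov(.022))
h=cv2.cvtColor(i,cv2.COLOR_RGB2HSV);m=((h[...,0]>95)&(h[...,0]<125)&(h[...,1]>90)).astype(np.uint8)
n,l,st,c=cv2.connectedComponentsWithStats(m);print(st[1+st[1:,4].argmax()])
"
```

```text
t: 20.55
eef_pos: [0.5219, 0.2191, 0.1722]
tool_rot: [-0.0, 0.788, 0.616, 0.0]
contact_force: [-0.3, -0.2, -0.5]
gripper_width: 1.0
grasp_force: 0.0
279 32
278 262
latched [array([279.5,  15.4]), array([278.6, 273.8])] unl [array([279.6,  14.6]), array([278.6, 275.1])]
[  236    16    87   259 18393]
```

View pics/w10.png

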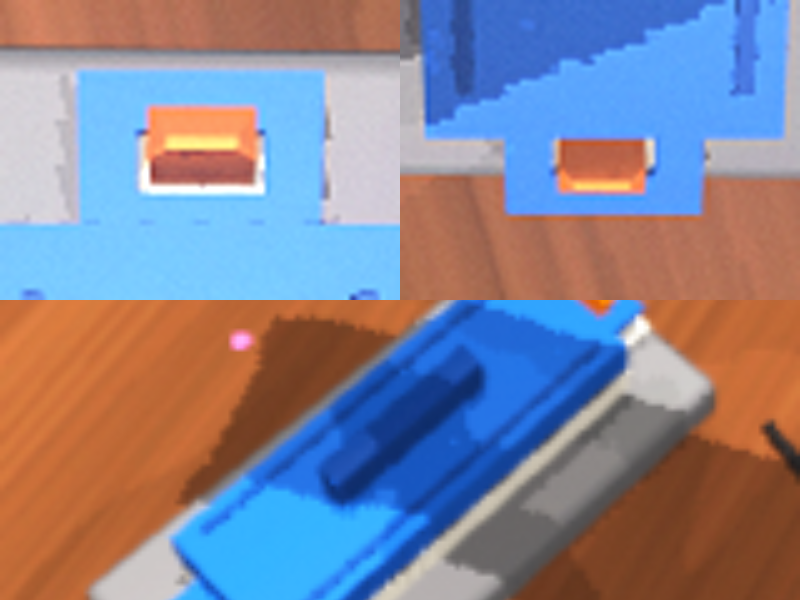

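The last picture shows both orange noses overlapping the outer edges of their slots: at upper left the nose reaches y≈107 past the slot edge at ≈130, and at upper right it reaches y≈193 past ≈175. The lid lies level on the tray, so I hand in.

```bash
python3 -c "
from station import *
print(hand_in())"
```

```text
the job is handed in; nothing more can be done
None
```

The red block is in the empty well and the lid is pressed on, with both hooks seen over its tongues; peak push about 23 N, handed in at about 21 s, no verdict returned.

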